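# Cock and fire the puck launcher

## Robot

A 6-joint arm with a two-finger parallel gripper is mounted at the origin on the work surface. World frame = base frame: x ahead of the robot, y to its left, z up, the work surface at z = 0. Lengths are in m, angles in rad, forces in N, time in s.
With the tool pointing down it reaches from about 0.35 to 0.975 m from the base axis. Payload 17.4 kg.
Tool frame: the origin (TCP) lies on the centre line of the jaws, within the pads' length; the fingertips stand bot.tip_extent ahead of it and the grasp point (between the pads) is the TCP (bot.tip_extent is the distance from the TCP to the fingertips, in m); z points along the fingers, x is the direction in which the jaws open and shut, and the axes are right-handed (so a half turn about z gives the same grasp; the last joint's range is limited). The gripper opens to 85 mm and grips with 20 to 120 N. Pads are 22 mm wide; open, the fingers measure 114 mm over their backs; the gripper's body (76 mm by 85 mm) begins 54 mm behind the grasp point. The pads swing forward as they close: fully open they stand 13 mm farther back than shut.
Start: joints at [1.119, 0.116, 1.442, -0, 1.584, -0.038], TCP at [0.271, 0.618, 0.25] pointing down, gripper open.
Joint ranges: [-2.83, 2.83], [-0.83, 2.19], [0.07, 2.5], [-1.14, 4.28], [0.01, 3], [-2.97, 2.97]. Speed limits (rad/s): [1.89, 1.89, 2.22, 3.14, 3.14, 3.14].

## Interface

Orientations are given as a rotation vector (axis times angle).
In Python, from cell import bot, capture, camera_model gives the robot as it stands. The module is installed in compiled form; this text tells all that it offers.
- The arm moves only by the shell command python3 -m inch 'ROWS' [FORCE]. ROWS is text: rows parted by semicolons, each of 5 numbers parted by spaces: the shift along the tool's x, y, z normalised to -1 to 1, where 1 is 40 mm, then the turn about the tool's z normalised to -1 to 1, where 1 is 6 degrees, then the opening, from 0 (shut) to 1 (fully open). A call has 1 to 5 rows; each row shifts and turns the commanded pose from where the row before left it, along the tool's axes as they then stand; what a row does not reach is not made up. A row lasts 1/12 s, in which the tool goes at most 41.7 mm and 7.16 degrees, less where a joint would pass 70% of its speed; a pose out of reach is approached as far as the arm can. A call with a number of a shift or a turn outside -1 to 1 is refused whole. A call with a gripper value outside its range is refused whole. The fingers move at their own pace and stop on an object; FORCE is the grip in N (left out, the last holds). Time passes only in rows, so rows that do not move let the fingers close. It gives the time, the measured TCP pose, the force and the opening at its end, in the units of the state.
- bot.get_obs(): the state, without advancing time (a new reading comes with each control period).
- capture(name): name is "scene" or "top" or "wrist"; returns the picture (384x512x3 uint8, red, green, blue); there is no depth.
- camera_model(name): a dict with "fovy" (degrees; the focal length in pixels is half the picture's height over the tangent of half this angle, whatever the lens; pixels are square), "cx", "cy" (the principal point, pixels), "world_from_camera" (4x4, takes a point from camera to world coordinates). Camera axes: x right, y up, looking along -z (the intrinsics and any distortion apply to the point x, -y, -z); pixel columns grow to the right and rows downward; lengths in m; the calibration is good to about 2 mm. A picture is of the moment at which its call begins: read the wrist's pose just before it. camera_model takes no time and is no camera call; for the wrist camera it gives the pose at the moment of the call.
- bot.hand_in(): hands the job in, once; it reports no verdict.
The state is a dict: "clock": time; "joints": joint angles; "joint_vel": joint speeds; "effort": joint torques, N m; "tool_pos": TCP position; "ee_rot": TCP orientation; "force": force on the tool from outside, world axes, zero at the start; "torque": the same for the moment, N m; "opening": opening from 0.0 (shut) to 1.0 (fully open).
Only numpy, scipy, OpenCV 4.12 (cv2) and the standard library are available. Lean on these libraries where they do the work, as an engineer would, in place of code of your own. Each camera call takes 0.05 s, during which the arm holds its last target.

## Task

Fire one test shot with the spring launcher on the bench: draw back its striker arm, the bar with the upright handle post, until the hidden sear catches, easing it against its rubber buffer and never ramming it there. Take your hand off so that the sear alone holds the cocked arm, then press the trigger button so that the arm strikes the puck along the lane into the catch bay. Only the striker may send the puck; leave everything else on the bench alone.

Things in the scene. Friction and masses are not known exactly. Their poses are not given: they have to be found in the camera images.
- launcher: Spring launcher on a fixed plywood base 270 x 560 mm, 18 mm thick. Origin on the table under it; x away from the robot at yaw 0, y along the lane in the shooting direction, z up. The base spans x -120 to +150, y -245 to +315 mm. Lane centre line at x +25, with a smooth white strip (top 20 mm above the table) and rails (tops at 27 mm) from y 48 to 300.
- pivot (a point): The striker arm's vertical pivot axis, at table height; x +110, y 0 mm in the launcher's frame, fixed. Axes parallel to the launcher's.
- guard_top (a point): Centre of the top (56 mm above the table) of the fixed sheet-steel guard that hides the sear: 70 mm radially x 140 mm along the sweep, 145 to 215 mm from the pivot, outside the handle's path. The arm's end passes under it.
- striker: The striker arm: aluminium bar 185 mm long, 16 mm wide, 31 to 41 mm above the table, swinging level about a vertical pivot. Origin on the pivot axis at table height; the bar points along its own -x. A rubber striking pad is 85 mm, the handle post 125 mm, the steel tooth pin at its end 190 mm from the pivot. It can swing past rest to hit the puck; keep its sweep clear when firing.
- swing (a joint): Arm angle a, rad: 0 at rest (arm along the launcher's -x), growing as cocked, counter-clockwise from above. Handle in the launcher's frame: x = 0.110 - 0.125 cos a, y = -0.125 sin a (m). Spring 1.3 N m/rad to 0: 7 to 10 N at the handle when cocked. The hidden sear catches between a = 0.67 and 0.99, different every time, and then holds the arm there; let go earlier, it snaps back.
- handle (a point): Top centre of the handle post: an upright black round post, 16 mm diameter, on the arm 125 mm from the pivot, from the bar (41 mm) to 105 mm above the table; pinch or push it between 60 and 105 mm.
- buffer: Rubber buffer: sprung plunger, 12 mm diameter, on the drawn-back side of the arm, 165 mm from the pivot, 14 mm out; origin at its root, at table height. About 0.03 rad past the catch point it meets a hidden stop and gives 3 N per mm (about 5 N more at the handle per mm of handle travel); spoilt if pressed by more than 15 N (5 mm).
- press (a joint): Trigger button travel, m: 0 up, 0.014 down. Sprung: 1.1 N at the top, 1.9 N at the bottom; with the arm cocked the sear lets go at 2 to 9 mm of travel, taking 2 to 4 N. While cocking the button dips 4 to 11 mm as the tooth rides over the sear (1 to 2 N more at the handle) and pops up as the sear drops in.
- button_top (a point): Top centre of the trigger button: a black round button 26 mm in diameter, its top 74 mm above the table when up, pressed straight down. In the launcher's frame at x +49, y -204 mm, beyond the guard, clear of the arm's sweep, in a block whose top is 58 mm above the table.
- puck: The puck to be shot: a dark wooden disc, 38 mm diameter, 20 mm high, standing on the lane 8 to 18 mm ahead of the striking pad of the resting arm. Origin at the centre of its underside.
- catch_bay (a point): Centre of the floor of the catch bay: the walled end of the lane, 100 mm long along the launcher's y, 50 mm wide, with a rubber backstop, floor 20 mm above the table. Axes parallel to the launcher's. It lies at x +25, y +250 mm in the launcher's frame.
- flask: Bystander: a blue drinking flask, 72 mm in diameter, 210 mm high, upright on the bench. Origin at the centre of its underside.
- cup: Bystander: a white plastic cup, 72 mm in diameter, 85 mm high, upright beyond the launcher. Origin at the centre of its underside.
- spare: Bystander: a spare puck like the one on the lane, lying on the bench beyond the launcher; not used.
- driver: Bystander: a screwdriver lying on the bench to the robot's right. Origin under its middle.
There are look-alikes about, which are no part of the job. What is shaped like the puck but pink or red is not meant.

How it is judged:
On the way, in this order (a step that is already met when the one before it is completed fails the run):
1. the striker arm is cocked and at rest, held by the sear alone, the robot not touching it, the puck not yet moved (value of joint swing above 0.62 rad and velocity of joint swing between -0.05 and 0.05 rad/s and contact force between each of the fingers, the arm and striker below 0.1 N and distance of puck from where it was at the start of the episode below 0.006 m), for 0.4 s.
2. the trigger button, pressed down, has released the arm (value of joint swing below 0.4 rad and value of joint press above 0.0015 m).
At the end, for the whole second after the job is handed in: The puck lies flat and at rest on the floor of the catch bay (its centre between 40 mm before and 50 mm beyond the bay's centre along the lane, within 20 mm across), the striker arm hangs back at its rest angle (within 0.1 rad) and the trigger button is up (y of puck in the frame of catch_bay between -0.04 and 0.05 m and x of puck in the frame of catch_bay between -0.02 and 0.02 m and height (world z) of puck below 0.024 m and angle between puck's own z axis and vertical below 0.15 rad and linear speed of puck below 0.02 m/s and value of joint swing between -0.1 and 0.1 rad and value of joint press below 0.002 m); the robot touches nothing.
It fails at once if the buffer is pressed with more than 15 N (contact force between buffer and anything else above 15 N).
It fails at once if the robot touches the puck (contact force between any of the fingers, the arm and puck above 0.3 N).
It fails at once if the flask, cup, spare puck or screwdriver is moved by more than 15 mm (distance of any of flask, cup, spare, driver from where it was at the start of the episode above 0.015 m).
It also fails if it takes over 70 s, if anything falls off the work surface, if the arm or the gripper's body presses on something with over 40 N, if the wrist force passes 120 N, or if a joint passes its speed limit or range.

## Working session

There is one attempt and no reset: what is moved stays moved. The work goes in short steps, Python scripts to look and compute and a shell command to move; the robot and the scene stay as the last step left them, time stands still between calls to the robot, and variables do not carry over. Pictures are saved under pics/ and viewed, and the job is handed in when it is done.

```bash
mkdir -p pics; cat > h.py <<'E'
import numpy as np, cv2
from cell import bot,capture,camera_model
def save(img,n): cv2.imwrite('pics/'+n+'.png',img[:,:,::-1])
def K(m):
    f=192/np.tan(np.radians(m['fovy'])/2); return f
def ray(m,u,v):
    f=K(m);T=np.array(m['world_from_camera']);d=np.array([(u-m['cx'])/f,-(v-m['cy'])/f,-1.]);return T[:3,3],T[:3,:3]@d
def onz(m,u,v,z):
    o,d=ray(m,u,v);return o+d*(z-o[2])/d[2]
def proj(m,p):
    T=np.array(m['world_from_camera']);c=T[:3,:3].T@(np.array(p)-T[:3,3]);f=K(m);return np.array([m['cx']+f*c[0]/-c[2],m['cy']-f*c[1]/-c[2]])
E
python3 - <<'E'
from h import *
o=bot.get_obs();print({k:np.round(v,3) for k,v in o.items()},bot.tip_extent)
for n in('scene','top','wrist'):
    m=camera_model(n);print(n,{k:(np.round(v,3).tolist()) for k,v in m.items()})
    save(capture(n),n+'0')
E
```

```text
{'clock': np.float64(0.0), 'joints': array([ 1.119,  0.117,  1.442, -0.   ,  1.584, -0.038]), 'joint_vel': array([-0.001,  0.002,  0.   , -0.   ,  0.   , -0.   ]), 'effort': array([-0.0000e+00, -7.3199e+01, -6.3251e+01, -0.0000e+00,  6.0000e-03,
        0.0000e+00]), 'tool_pos': array([0.271, 0.618, 0.25 ]), 'ee_rot': array([ 2.630e+00,  1.717e+00, -2.000e-03]), 'force': array([0.412, 0.303, 0.079]), 'torque': array([-0.04 ,  0.041,  0.041]), 'opening': np.float64(1.001)} 0.019
scene {'fovy': 56.088, 'cx': 251.56, 'cy': 191.804, 'world_from_camera': [[-0.495, -0.468, 0.732, 1.34], [0.868, -0.252, 0.427, 0.519], [-0.015, 0.847, 0.531, 0.654], [0.0, 0.0, 0.0, 1.0]]}
top {'fovy': 42.849, 'cx': 248.847, 'cy': 195.543, 'world_from_camera': [[0.013, 0.999, -0.051, 0.477], [-1.0, 0.014, 0.018, 0.065], [0.019, 0.051, 0.999, 1.938], [0.0, 0.0, 0.0, 1.0]]}
wrist {'fovy': 61.064, 'cx': 254.038, 'cy': 192.607, 'world_from_camera': [[0.402, -0.871, -0.284, 0.199], [0.916, 0.382, 0.125, 0.649], [-0.001, -0.31, 0.951, 0.373], [0.0, 0.0, 0.0, 1.0]]}
```

View pics/scene0.png

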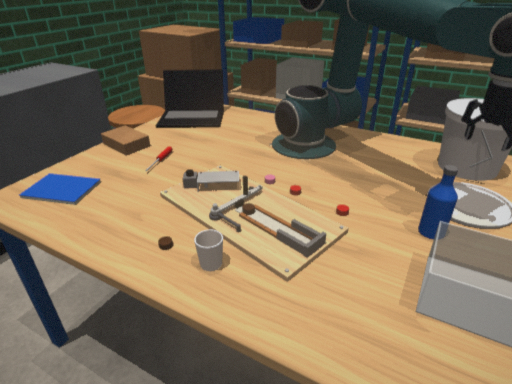

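View pics/top0.png

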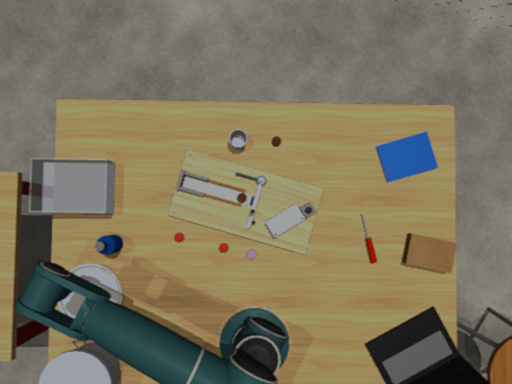

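View pics/wrist0.png

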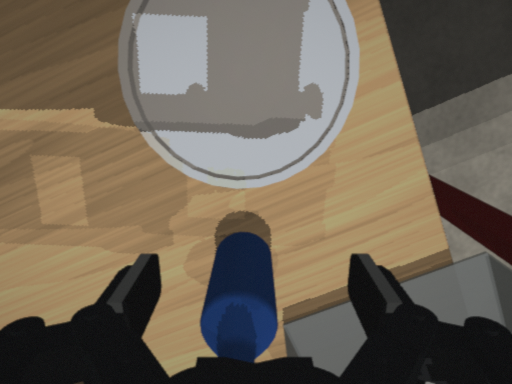

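```bash
python3 - <<'E'
from h import *
i=cv2.imread('pics/top0.png')
save(cv2.resize(i[140:265,160:335],None,fx=4.5,fy=4.5,interpolation=cv2.INTER_CUBIC)[:,:,::-1],'topc')
i=cv2.imread('pics/scene0.png')
save(cv2.resize(i[155:280,150:350],None,fx=4,fy=4,interpolation=cv2.INTER_CUBIC)[:,:,::-1],'scenec')
E
```

```text
(no output)
```

View pics/topc.png

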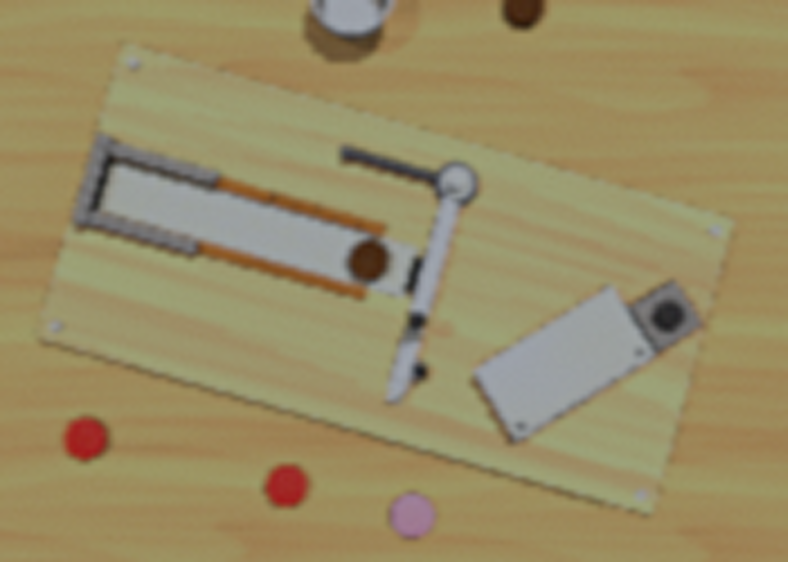

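View pics/scenec.png

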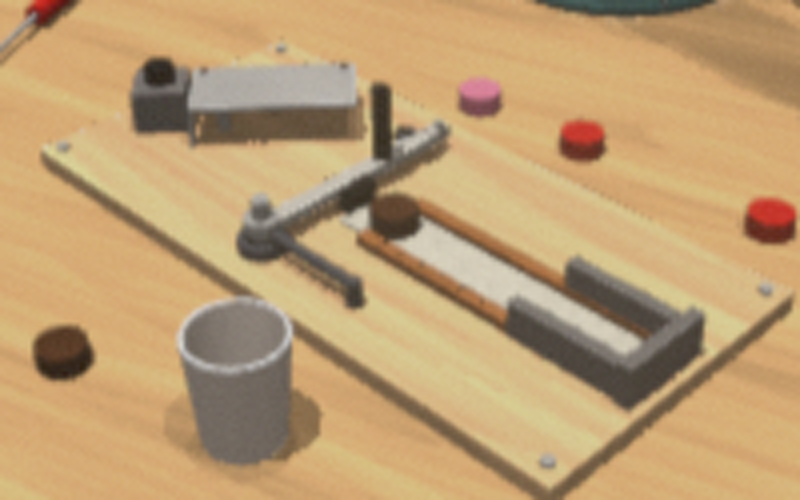

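```bash
cat >> h.py <<'E'
def fit(L,W):
    L=np.array(L);W=np.array(W);lc=L.mean(0);wc=W.mean(0)
    a=(L-lc);b=(W-wc);yaw=np.arctan2((a[:,0]*b[:,1]-a[:,1]*b[:,0]).sum(),(a*b).sum())
    R=np.array([[np.cos(yaw),-np.sin(yaw)],[np.sin(yaw),np.cos(yaw)]]);t=wc-R@lc
    return yaw,R,t,(L@R.T+t-W)
E
python3 - <<'E'
from h import *
m=camera_model('top')
def q(u,v): return 160+u/4.5,140+v/4.5
c=[(125,43),(735,222),(655,515),(40,340)]
L=[(.15,.315),(.15,-.245),(-.12,-.245),(-.12,.315)]
W=[onz(m,*q(*p),.018)[:2] for p in c]
yaw,R,t,res=fit(L,W);print(yaw,t,(res*1000).round(1))
inv=lambda p:(R.T@(p[:2]-t)*1000).round(1)
for n,p,z in[('pivot',(457,184),.055),('handletop',(418,322),.105),('button',(668,315),.074),('puck',(368,260),.040),('bar tip',(395,400),.041)]:
    w=onz(m,*q(*p),z);print(n,w.round(4),inv(w))
ms=camera_model('scene')
Lw=lambda x,y,z:np.r_[R@[x,y]+t,z]
def s(p):return (p-np.array([150,155]))*4
for n,l in[('handle',(-.015,0,.105)),('button',(.049,-.204,.074)),('pivot',(.11,0,.041)),('c1',(.15,.315,.018)),('c2',(.15,-.245,.018)),('c3',(-.12,.315,.018))]:
    print(n,Lw(*l).round(4),s(proj(ms,Lw(*l))).round(0),((proj(m,Lw(*l))-[160,140])*4.5).round(0))
for n,u,v,z in[('flask',110,244,.1),('cup',237,137,.085),('spare',276,141,.02)]:print(n,onz(m,u,v,z).round(3))
E
```

```text
-0.26654868320755015 [0.52503029 0.00910733] [[-0.1  0.7]
 [ 2.  -3.1]
 [-2.1 -0.6]
 [ 0.2  3. ]]
pivot [ 0.6301 -0.0178  0.055 ] [108.5   1.7]
handletop [0.5104 0.0156 0.105 ] [-15.8   2.4]
button [ 0.5196 -0.1974  0.074 ] [  49.2 -200.6]
puck [0.5645 0.0576 0.04  ] [25.3 57.2]
bar tip [0.4443 0.0328 0.041 ] [-84.2   1.6]
handle [0.5106 0.0131 0.105 ] [381.  81.] [421. 322.]
button [ 0.5186 -0.2006  0.074 ] [159.  58.] [672. 316.]
pivot [ 0.6311 -0.0199  0.041 ] [263. 216.] [459. 184.]
c1 [0.7527 0.2735 0.018 ] [552. 480.] [124.  43.]
c2 [ 0.6052 -0.2668  0.018 ] [ 39. 143.] [739. 220.]
c3 [0.4922 0.3446 0.018 ] [795. 283.] [ 37. 340.]
flask [0.383 0.546 0.1  ]
cup [0.794 0.079 0.085]
spare [ 0.792 -0.075  0.02 ]
```

The puck on the lane is the dark disc at top-view px (241.8,197.8). The others are the dark spare at (276,141), red discs at (179,237) and (224,248) and a pink disc at (252,254). Only the first stands on the lane ahead of the pad, and the crop confirms it. The launcher fit has about 3 mm residual and the scene view agrees with it. I'll raise the tool clear of the flask, then travel.

```bash
python3 -m inch '0 0 -1 0 1;0 0 -0.8 0 1' ; for i in 1; do :; done; python3 -m inch '-0.57 0.58 0 0 0.6;-0.57 0.58 0 0 0.6;-0.57 0.58 0 0 0.6;-0.57 0.58 0 0 0.6;-0.57 0.58 0 0 0.6'; python3 -m inch '-0.57 0.58 0 0 0.6;-0.57 0.58 0 0 0.6;-0.57 0.58 0 0 0.6;-0.57 0.58 0 0 0.6;-0.57 0.58 0 0 0.6'; python3 -m inch '-0.57 0.58 0 0 0.6;-0.57 0.58 0 0 0.6;-0.57 0.58 0 0 0.6;-0.57 0.58 0 0 0.6;-0.57 0.58 0 0 0.6'
```

```text
clock: 0.32
tool_pos: [0.2712, 0.6176, 0.322]
ee_rot: [2.629, 1.717, -0.004]
force: [1.1, 0.4, 1.5]
opening: 0.997
clock: 0.73
tool_pos: [0.332, 0.4656, 0.322]
ee_rot: [2.63, 1.718, -0.0]
force: [0.7, 0.8, -0.8]
opening: 0.601
clock: 1.15
tool_pos: [0.3923, 0.3145, 0.3222]
ee_rot: [2.63, 1.718, -0.0]
force: [0.2, 0.6, -0.3]
opening: 0.601
clock: 1.57
tool_pos: [0.4527, 0.1634, 0.3223]
ee_rot: [2.63, 1.718, 0.0]
force: [0.2, 0.1, -0.7]
opening: 0.598
```

```bash
python3 -m inch '-0.57 0.57 0 0 0.6;-0.57 0.57 0 0 0.6;-0.57 0.57 0 0 0.6;-0.57 0.57 0 0 0.6;-0.57 0.57 0 0 0.6'; python3 -m inch '0 0 0.5 -0.7 0.6;0 0 0.5 -0.7 0.6;0 0 0.5 0 0.6;0 0 0 0 0.6'; python3 - <<'E'
from h import *
o=bot.get_obs();m=camera_model('wrist');save(capture('wrist'),'w1')
mt=camera_model('top');save(capture('scene'),'s1')
print(o['tool_pos'],o['ee_rot'])
for p in[(.5106,.0131,.105),(.5106,.0131,.06),(.6311,-.0199,.041)]:print(proj(m,p))
E
```

```text
clock: 1.98
tool_pos: [0.5113, 0.0131, 0.3223]
ee_rot: [2.631, 1.718, 0.0]
force: [-0.2, 0.7, 0.6]
opening: 0.597
clock: 2.32
tool_pos: [0.5101, 0.0145, 0.2582]
ee_rot: [-2.495, -1.903, 0.006]
force: [-0.8, 0.2, -1.3]
opening: 0.601
[0.510057   0.01450458 0.25824573] [-2.49535511 -1.90324413  0.00640391]
[253.62585726 182.50408145]
[253.73120535 170.27107052]
[253.81819839 268.7957907 ]
```

View pics/w1.png

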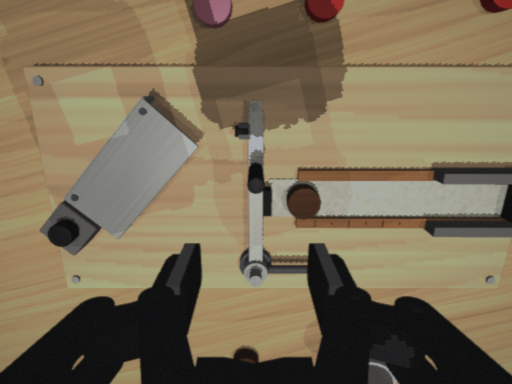

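View pics/s1.png

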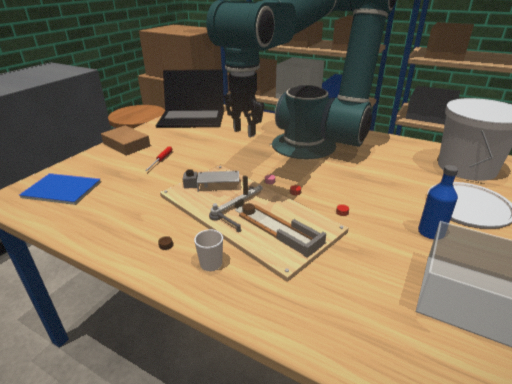

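Wrist view: handle top is at (258,183) against a predicted (254,182), and the pivot is at (257,268), so the fit is about 2–3 mm off along the lane. That fits well inside a 38 mm jaw gap. Next I lower the jaws astride the post.

```bash
python3 -m inch '0.05 0.02 0.8 0 0.45;0 0 0.8 0 0.45;0 0 0.8 0 0.45;0 0 0.6 0 0.45;0 0 0 0 0.45'; python3 -m inch '0 0 0.5 0 0.45;0 0 0.5 0 0.45;0 0 0.45 0 0.45;0 0 0 0 0.45;0 0 0 0 0.45';python3 - <<'E'
from h import *
save(capture('wrist'),'w2'); save(cv2.resize(capture('scene')[90:240,150:350],None,fx=4,fy=4),'s2')
E
```

```text
clock: 2.83
tool_pos: [0.5111, 0.0167, 0.1391]
ee_rot: [-2.495, -1.904, 0.006]
force: [-0.5, 0.1, -0.6]
opening: 0.448
clock: 3.25
tool_pos: [0.5131, 0.0166, 0.0863]
ee_rot: [2.497, 1.905, 0.001]
force: [0.6, -0.8, 0.6]
opening: 0.452
```

View pics/w2.png

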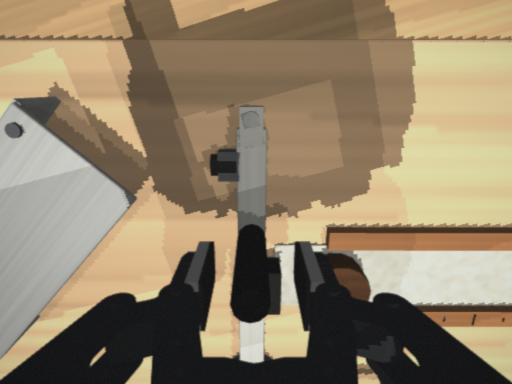

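View pics/s2.png

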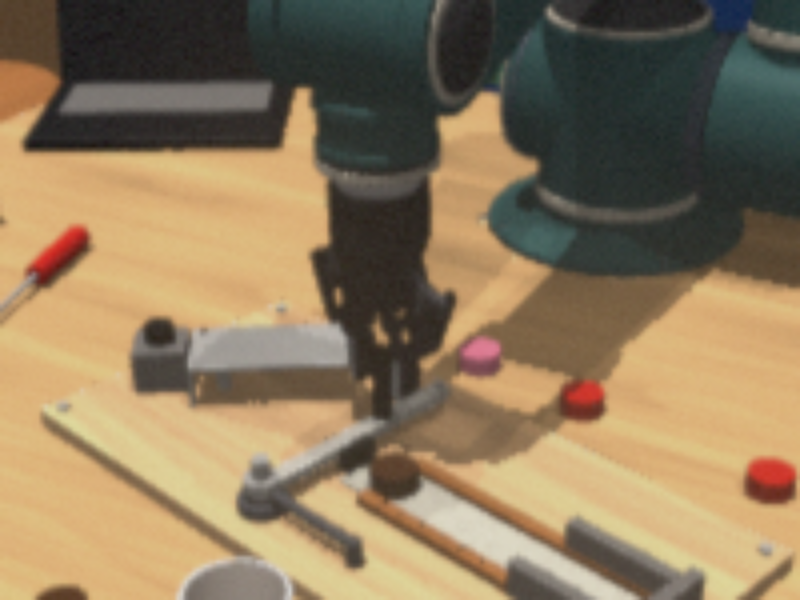

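The post sits at (250,270) between the jaws with nothing touching. First I take up the gap, then draw along the arc.

```bash
python3 -m inch '-0.14 0 0 0 0.45;-0.13 0 0 0 0.45;0 0 0 0 0.45'; python3 -m inch '-0.325 0.046 0 -1 0.45;-0.325 0.046 0 -1 0.45;0 0 0 0 0.45';python3 -m inch '-0.325 0.046 0 -1 0.45;-0.325 0.046 0 -1 0.45;0 0 0 0 0.45'; python3 - <<'E'
from h import *
save(capture('wrist'),'w3')
E
```

```text
clock: 3.6
tool_pos: [0.5096, 0.0052, 0.0852]
ee_rot: [2.497, 1.905, 0.001]
force: [-0.4, -0.6, -1.0]
opening: 0.449
clock: 3.85
tool_pos: [0.5075, -0.0214, 0.0847]
ee_rot: [2.279, 2.162, 0.0]
force: [-1.1, 2.5, 1.2]
opening: 0.454
clock: 4.1
tool_pos: [0.5112, -0.0469, 0.0845]
ee_rot: [-2.045, -2.384, -0.0]
force: [-2.4, 4.5, 2.7]
opening: 0.449
```

View pics/w3.png

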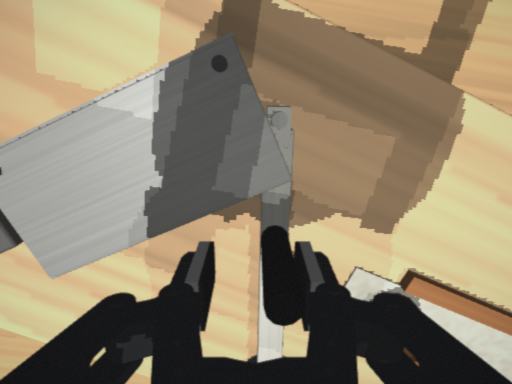

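```bash
cat > st.py <<'E'
from h import *
from scipy.spatial.transform import Rotation as Ro
o=bot.get_obs();R=Ro.from_rotvec(o['ee_rot']).as_matrix();f=R.T@np.array(o['force'])
# finger face x offset -> handle centre = TCP - gap along tool x
p=np.array(o['tool_pos'][:2])-np.array([.6311,-.0190]);th=np.arctan2(p[1],p[0])-(-.2665+np.pi)
print('t',round(float(o['clock']),2),'angTCP',round(float((th+np.pi)%(2*np.pi)-np.pi),3),'r',round(float(np.hypot(*p)),4),'toolang',round(float(np.arctan2(R[1,0],R[0,0])-(np.pi/2-.2665)),3),'F tool',f.round(2))
E
python3 -m inch '-0.325 0.046 0 -1 0.45;0 0 0 0 0.45;0 0 0 0 0.45'>/dev/null; python3 st.py; python3 -m inch '-0.325 0.046 0 -1 0.45;0 0 0 0 0.45;0 0 0 0 0.45'>/dev/null; python3 st.py;python3 -c "
from h import *
save(capture('wrist'),'w4')
save(cv2.resize(capture('scene')[90:240,150:350],None,fx=4,fy=4),'s4')"
```

```text
t 4.4 angTCP 0.589 r 0.1227 toolang 0.515 F tool [ 4.77 -3.31 -3.96]
t 4.65 angTCP 0.695 r 0.1225 toolang 0.619 F tool [ 6.48 -2.78 -3.54]
```

View pics/w4.png

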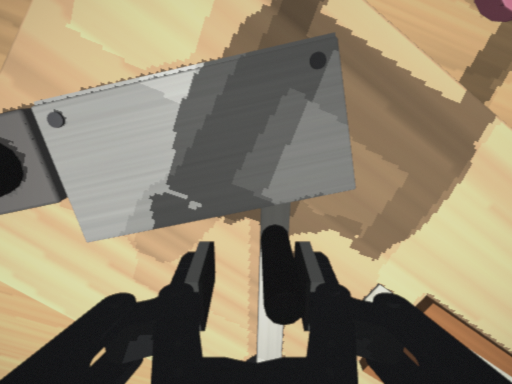

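View pics/s4.png

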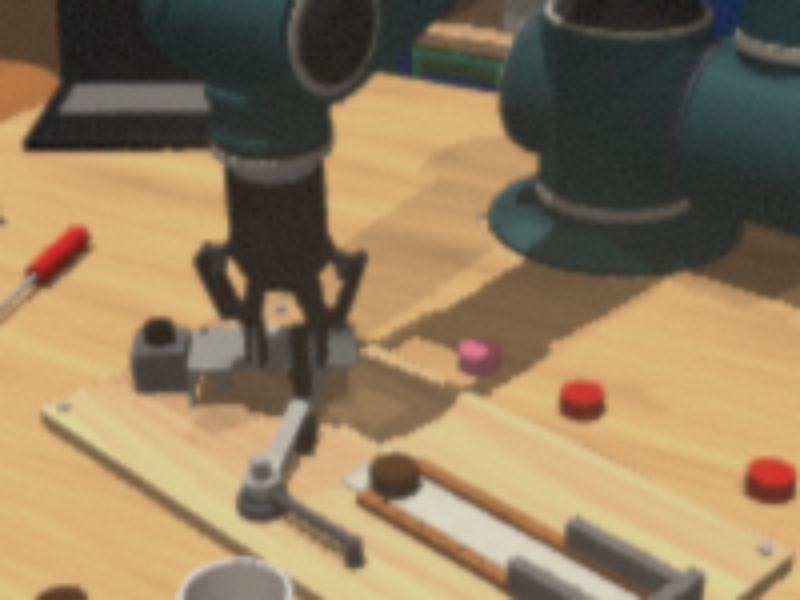

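The draw is going as planned: a is about 0.6, 6.5 N, post at (275,270). Now fine steps with force readings.

```bash
python3 -m inch '-0.07 0.008 0 -0.2 0.45;0 0 0 0 0.45;0 0 0 0 0.45'>/dev/null; python3 st.py
python3 -m inch '-0.055 0.006 0 -0.17 0.45;0 0 0 0 0.45;0 0 0 0 0.45'>/dev/null; python3 st.py
python3 -m inch '-0.055 0.006 0 -0.17 0.45;0 0 0 0 0.45;0 0 0 0 0.45'>/dev/null; python3 st.py
python3 -m inch '-0.055 0.006 0 -0.17 0.45;0 0 0 0 0.45;0 0 0 0 0.45'>/dev/null; python3 st.py
```

```text
t 5.0 angTCP 0.715 r 0.1225 toolang 0.639 F tool [ 5.32 -3.93 -2.51]
t 5.25 angTCP 0.733 r 0.1225 toolang 0.657 F tool [ 7.39 -4.18 -4.15]
t 5.5 angTCP 0.75 r 0.1224 toolang 0.675 F tool [ 7.37 -4.07 -3.91]
t 5.75 angTCP 0.768 r 0.1224 toolang 0.693 F tool [ 7.34 -4.64 -3.66]
```

```bash
cat > sb.py <<'E'
import sys
from h import *
i=capture('scene')[155:195,175:215]
a=cv2.imread('pics/strip.png'); n=cv2.resize(i,None,fx=3,fy=3)[:,:,::-1]
cv2.imwrite('pics/strip.png',n if a is None else np.hstack([a,n]))
E
python3 sb.py
python3 -m inch '-0.055 0.006 0 -0.17 0.45;0 0 0 0 0.45;0 0 0 0 0.45'>/dev/null; python3 st.py;python3 sb.py
python3 -m inch '-0.055 0.006 0 -0.17 0.45;0 0 0 0 0.45;0 0 0 0 0.45'>/dev/null; python3 st.py;python3 sb.py
```

```text
t 6.05 angTCP 0.786 r 0.1223 toolang 0.711 F tool [ 6.85 -5.46 -4.01]
t 6.35 angTCP 0.804 r 0.1223 toolang 0.729 F tool [ 8.36 -5.02 -3.21][ WARN:0@2.675] global loadsave.cpp:275 findDecoder imread_('pics/strip.png'): can't open/read file: check file path/integrity
```

View pics/strip.png

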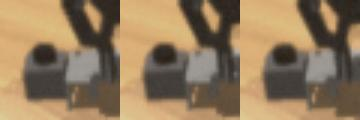

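The button stands up in all three tiles, so no catch yet.

```bash

python3 -m inch '-0.055 0.006 0 -0.17 0.45;0 0 0 0 0.45;0 0 0 0 0.45'>/dev/null; python3 st.py;python3 sb.py
python3 -m inch '-0.055 0.006 0 -0.17 0.45;0 0 0 0 0.45;0 0 0 0 0.45'>/dev/null; python3 st.py;python3 sb.py
```

```text
t 6.65 angTCP 0.822 r 0.1222 toolang 0.746 F tool [ 7.93 -5.53 -3.84]
t 6.95 angTCP 0.84 r 0.1222 toolang 0.764 F tool [ 8.53 -5.66 -3.05]
```

View pics/strip.png

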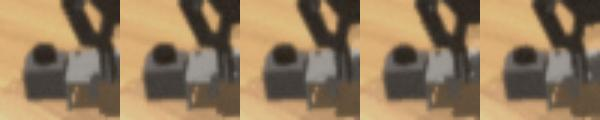

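```bash

python3 -m inch '-0.055 0.003 0 -0.17 0.45;0 0 0 0 0.45;0 0 0 0 0.45'>/dev/null; python3 st.py;python3 sb.py
python3 -m inch '-0.055 0.003 0 -0.17 0.45;0 0 0 0 0.45;0 0 0 0 0.45'>/dev/null; python3 st.py;python3 sb.py; python3 -c "
import cv2;i=cv2.imread('pics/strip.png')[:,-480:];cv2.imwrite('pics/strip2.png',cv2.resize(i,None,fx=1.6,fy=1.6))"
```

```text
t 7.25 angTCP 0.857 r 0.1222 toolang 0.782 F tool [ 8.28 -5.06 -4.3 ]
t 7.55 angTCP 0.875 r 0.1222 toolang 0.8 F tool [ 9.34 -4.44 -3.43]
```

View pics/strip2.png

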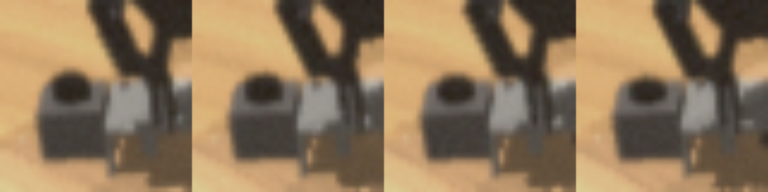

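The button is dipping steadily, its top going from row 70 to 78 across the tiles, so the tooth is riding the sear. One step at a time from here.

```bash

python3 -m inch '-0.05 0.003 0 -0.17 0.45;0 0 0 0 0.45;0 0 0 0 0.45'>/dev/null; python3 st.py;python3 sb.py;  python3 -c "
import cv2;i=cv2.imread('pics/strip.png')[:,-480:];cv2.imwrite('pics/strip3.png',cv2.resize(i,None,fx=1.6,fy=1.6))"
```

```text
t 7.85 angTCP 0.892 r 0.1222 toolang 0.818 F tool [ 8.85 -4.24 -3.06]
```

View pics/strip3.png

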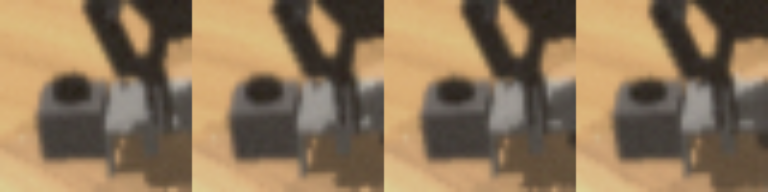

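```bash

python3 -m inch '-0.05 0.003 0 -0.17 0.45;0 0 0 0 0.45;0 0 0 0 0.45'>/dev/null; python3 st.py;python3 sb.py;  python3 -c "
import cv2;i=cv2.imread('pics/strip.png')[:,-480:];cv2.imwrite('pics/strip4.png',cv2.resize(i,None,fx=1.6,fy=1.6))"
```

```text
t 8.15 angTCP 0.908 r 0.1222 toolang 0.835 F tool [ 8.5  -3.72 -2.77]
```

View pics/strip4.png

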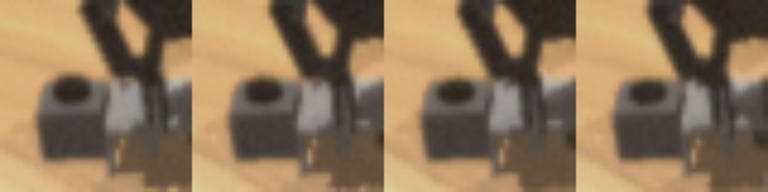

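Still dipped.

```bash

python3 -m inch '-0.05 0.003 0 -0.17 0.45;0 0 0 0 0.45;0 0 0 0 0.45'>/dev/null; python3 st.py;python3 sb.py;  python3 -c "
import cv2;i=cv2.imread('pics/strip.png')[:,-480:];cv2.imwrite('pics/strip5.png',cv2.resize(i,None,fx=1.6,fy=1.6))"
```

```text
t 8.45 angTCP 0.925 r 0.1222 toolang 0.853 F tool [ 8.92 -3.26 -3.1 ]
```

View pics/strip5.png

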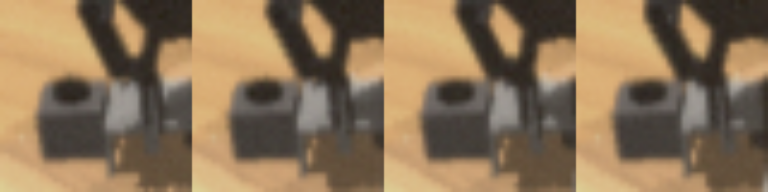

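```bash

python3 -m inch '-0.05 0.003 0 -0.17 0.45;0 0 0 0 0.45;0 0 0 0 0.45'>/dev/null; python3 st.py;python3 sb.py;  python3 -c "
import cv2;i=cv2.imread('pics/strip.png')[:,-480:];cv2.imwrite('pics/strip6.png',cv2.resize(i,None,fx=1.6,fy=1.6))"
```

```text
t 8.75 angTCP 0.941 r 0.1222 toolang 0.871 F tool [ 9.48 -2.68 -2.52]
```

View pics/strip6.png

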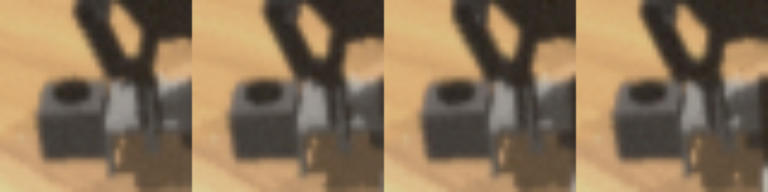

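```bash

python3 -m inch '-0.05 0.003 0 -0.17 0.45;0 0 0 0 0.45;0 0 0 0 0.45'>/dev/null; python3 st.py;python3 sb.py;  python3 -c "
import cv2;i=cv2.imread('pics/strip.png')[:,-480:];cv2.imwrite('pics/strip7.png',cv2.resize(i,None,fx=1.6,fy=1.6))"
```

```text
t 9.05 angTCP 0.958 r 0.1222 toolang 0.889 F tool [ 8.73 -3.27 -3.35]
```

View pics/strip7.png

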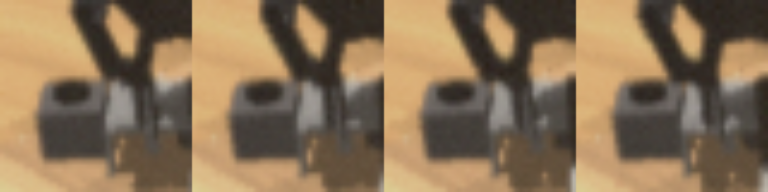

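```bash
cat > bd.py <<'E'
import cv2,numpy as np
s=cv2.imread('pics/strip.png').astype(float).mean(2)
for k in range(s.shape[1]//120):
    t=s[24:80,120*k+27:120*k+64]; w=t<62
    ys,xs=np.nonzero(w); print(k,w.sum(),round(ys.mean()+24,1) if len(ys) else None, ys.min()+24 if len(ys) else None)
E
python3 bd.py
python3 -m inch '-0.05 0.003 0 -0.17 0.45;0 0 0 0 0.45;0 0 0 0 0.45'>/dev/null; python3 st.py;python3 sb.py; python3 bd.py|tail -1
```

```text
0 340 55.4 46
1 366 57.2 46
2 346 57.2 47
3 315 56.5 48
4 315 58.7 49
5 282 57.8 24
6 296 58.4 24
7 317 56.7 24
8 296 49.9 24
9 362 50.9 24
10 420 48.2 24
11 447 47.1 24
t 9.35 angTCP 0.974 r 0.1222 toolang 0.907 F tool [ 8.08 -1.19 -3.61]
12 704 48.0 24
```

```bash
python3 -c "
import cv2;i=cv2.imread('pics/strip.png')[:,-480:];cv2.imwrite('pics/strip8.png',cv2.resize(i,None,fx=1.6,fy=1.6))
from h import *
save(capture('wrist'),'w5')"
```

```text
(no output)
```

View pics/strip8.png

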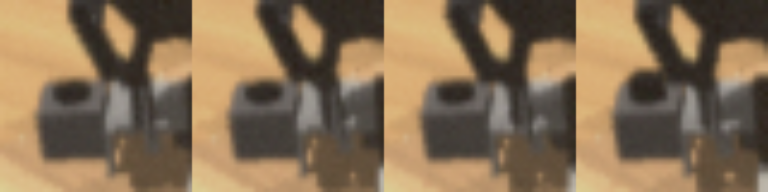

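View pics/w5.png

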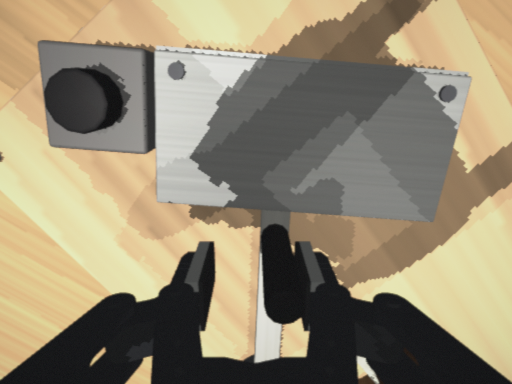

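The button popped up fully in the last tile, and the wrist view shows it up at (85,98). The sear has dropped in. I ease off gently and watch that the force vanishes.

```bash

python3 -m inch '0.04 0 0 0 0.45;0 0 0 0 0.45;0 0 0 0 0.45'>/dev/null; python3 st.py
python3 -m inch '0.04 0 0 0 0.45;0 0 0 0 0.45;0 0 0 0 0.45'>/dev/null; python3 st.py
python3 -m inch '0.04 0 0 0 0.45;0 0 0 0 0.45;0 0 0 0 0.45'>/dev/null; python3 st.py
python3 -m inch '0.06 0 0 0 0.45;0 0 0 0 0.45;0 0 0 0 0.45'>/dev/null; python3 st.py
python3 -c "
from h import *
save(capture('wrist'),'w6')"
```

```text
t 9.7 angTCP 0.97 r 0.1221 toolang 0.911 F tool [ 0.47  1.13 -0.31]
t 9.95 angTCP 0.959 r 0.1224 toolang 0.914 F tool [ 0.63 -0.19  0.72]
t 10.2 angTCP 0.947 r 0.1224 toolang 0.915 F tool [-0.08  0.04  1.11]
t 10.45 angTCP 0.927 r 0.1223 toolang 0.916 F tool [ 0.14 -1.45 -0.93]
```

View pics/w6.png

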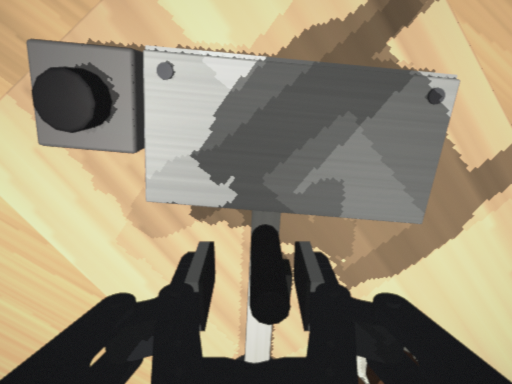

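The force is gone while the arm stays put: the post is at (268,272), clear of both pads. I centre, then lift away.

```bash

python3 -m inch '0.07 0 0 0 0.45;0 0 0 0 0.5;0 0 0 0 0.5' >/dev/null; python3 -m inch '0 0 -0.4 0 0.5;0 0 -0.7 0 0.5;0 0 -0.8 0 0.5;0 0 -0.8 0 0.5;0 0 0 0 0' 
python3 -m inch '0 0 0 0 0;0 0 0 0 0;0 0 0 0 0;0 0 0 0 0;0 0 0 0 0'
python3 - <<'E'
from h import *
o=bot.get_obs();m=camera_model('wrist');save(capture('wrist'),'w7')
from scipy.spatial.transform import Rotation as Ro
R=Ro.from_rotvec(o['ee_rot']).as_matrix()
print((R.T@(np.array([.519,-.199,o['tool_pos'][2]])-o['tool_pos'])/.04).round(3),proj(m,(.519,-.199,.074)))
save(capture('top'),'t7')
E
```

```text
clock: 11.17
tool_pos: [0.5346, -0.0922, 0.1991]
ee_rot: [1.394, 2.807, 0.003]
force: [0.2, -0.7, 0.8]
opening: 0.374
clock: 11.58
tool_pos: [0.5326, -0.0918, 0.1913]
ee_rot: [-1.397, -2.813, 0.001]
force: [-0.2, 0.1, -0.1]
opening: 0.001
[-1.93  -1.891 -0.   ] [145.58437061  92.74649641]
```

View pics/w7.png

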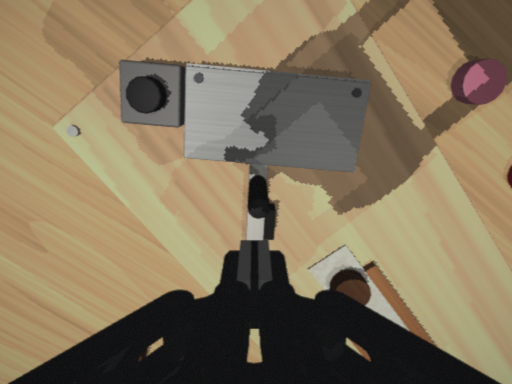

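View pics/t7.png

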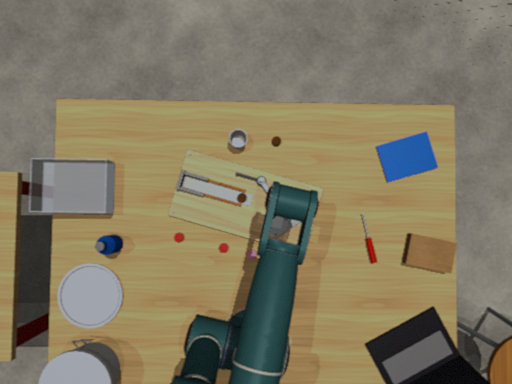

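The arm is cocked and untouched. The button shows at (147,93), against (146,93) predicted. I move over it and down to just above.

```bash

python3 -m inch '-0.48 -0.47 0 0 0;-0.48 -0.47 0 0 0;-0.48 -0.47 0 0 0;-0.49 -0.48 0 0 0;0 0 0 0 0' ; python3 -m inch '0 0 0.6 0 0;0 0 0.6 0 0;0 0 0.6 0 0;0 0 0.25 0 0;0 0 0 0 0' 
python3 - <<'E'
from h import *
save(capture('wrist'),'w8');save(cv2.resize(capture('scene')[90:240,150:350],None,fx=4,fy=4),'s8')
E
```

```text
clock: 12.1
tool_pos: [0.5186, -0.2025, 0.192]
ee_rot: [-1.4, -2.812, 0.002]
force: [-0.0, 0.4, 0.0]
opening: -0.001
clock: 12.52
tool_pos: [0.5183, -0.1984, 0.1078]
ee_rot: [-1.395, -2.81, 0.0]
force: [0.5, 0.7, -0.5]
opening: -0.001
```

View pics/w8.png

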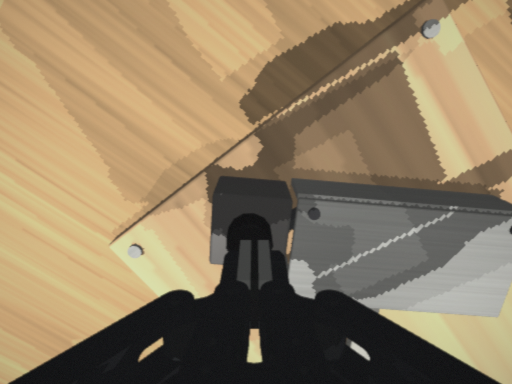

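View pics/s8.png

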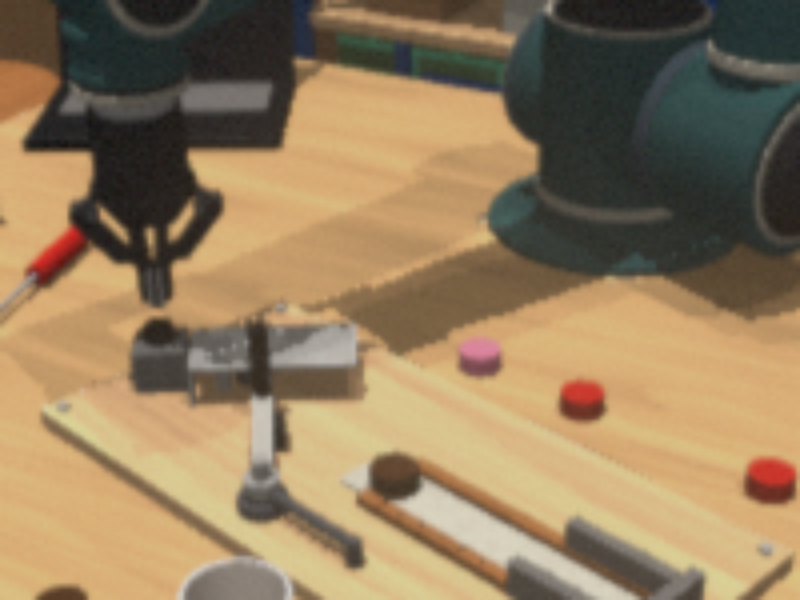

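Lined up: the tips are right above the button at scene crop (157,330), and the sweep is clear. Pressing in small steps.

```bash

python3 -m inch '0 0 0.15 0 0;0 0 0.15 0 0;0 0 0 0 0' ; python3 -m inch '0 0 0.15 0 0;0 0 0 0 0;0 0 0 0 0' | egrep 'pos|force'; python3 -m inch '0 0 0.1 0 0;0 0 0 0 0;0 0 0 0 0'| egrep 'pos|force'; python3 - <<'E'
from h import *
save(cv2.resize(capture('scene')[90:240,150:350],None,fx=4,fy=4),'s9')
E
```

```text
clock: 12.87
tool_pos: [0.5192, -0.1989, 0.0978]
ee_rot: [-1.397, -2.814, 0.0]
force: [0.1, 0.2, -1.0]
opening: -0.001
tool_pos: [0.5192, -0.199, 0.0921]
force: [0.3, -0.1, 0.3]
tool_pos: [0.5192, -0.199, 0.0881]
force: [-0.3, 0.2, 0.7]
```

View pics/s9.png

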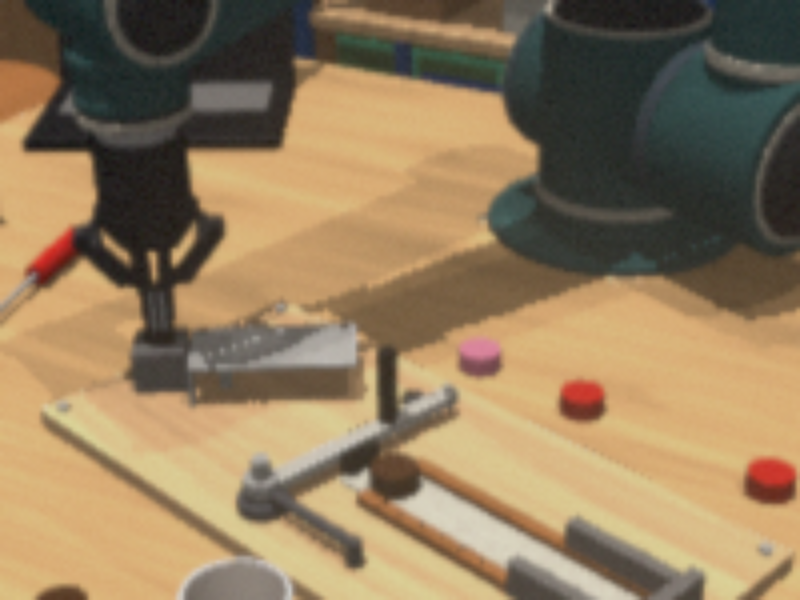

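The shot has just been released and the arm is at the puck. I hold a moment, then lift off the button.

```bash

python3 -m inch '0 0 0 0 0;0 0 0 0 0;0 0 0 0 0;0 0 0 0 0;0 0 0 0 0' >/dev/null; python3 -m inch '0 0 -0.3 0 0;0 0 -0.8 0 0;0 0 -0.8 0 0;0 0 -0.8 0 0;0 0 0 0 0'; python3 -m inch '0 0 0 0 0;0 0 0 0 0;0 0 0 0 0;0 0 0 0 0;0 0 0 0 0' ; python3 - <<'E'
from h import *
save(cv2.resize(capture('scene')[140:290,150:350],None,fx=4,fy=4),'s10')
i=capture('top');save(cv2.resize(i[110:265,160:335],None,fx=3.8,fy=3.8,interpolation=cv2.INTER_CUBIC),'t10')
save(capture('wrist'),'w10')
m=camera_model('top');h=cv2.cvtColor(i,cv2.COLOR_RGB2HSV)
roi=(slice(165,215),slice(175,260));g=i[roi].astype(int)
w=((g.max(2)<110)&(g[...,0]-g[...,2]>15)).astype(np.uint8)
n,l,s,c=cv2.connectedComponentsWithStats(w)
R=np.array([[np.cos(.2665),np.sin(.2665)],[-np.sin(.2665),np.cos(.2665)]]);t=np.array([.525,.0100])
for k in range(1,n):
    if s[k,4]>15:
        u,v=c[k]+[175,165];p=onz(m,u,v,.04);print(s[k,4],u,v,(R.T@(p[:2]-t)*1000).round(1))
E
```

```text
clock: 14.25
tool_pos: [0.521, -0.1997, 0.2042]
ee_rot: [1.393, 2.806, 0.001]
force: [-0.0, -0.2, 2.1]
opening: -0.003
clock: 14.67
tool_pos: [0.519, -0.1989, 0.1955]
ee_rot: [-1.397, -2.813, 0.0]
force: [0.4, -0.1, 0.1]
opening: 0.004
86 187.53488372093022 180.8372093023256 [ 30.6 276.9]
```

View pics/s10.png

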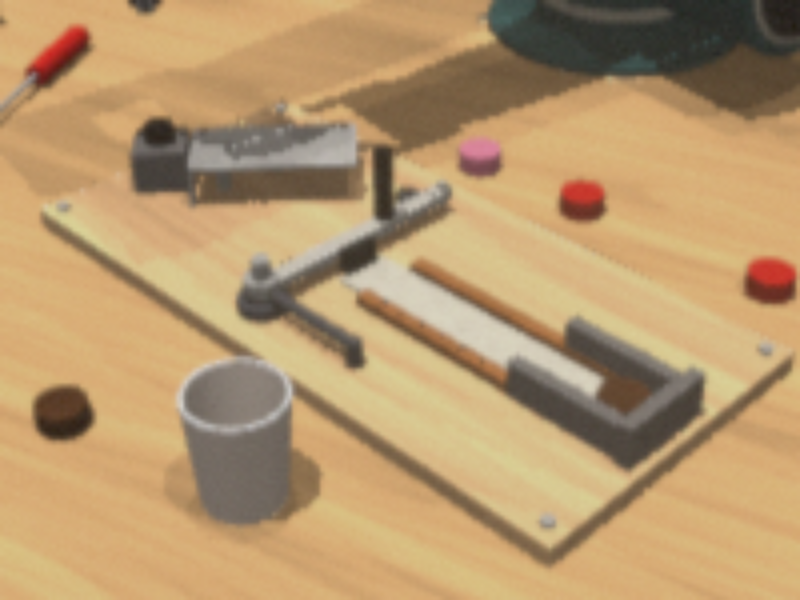

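View pics/t10.png

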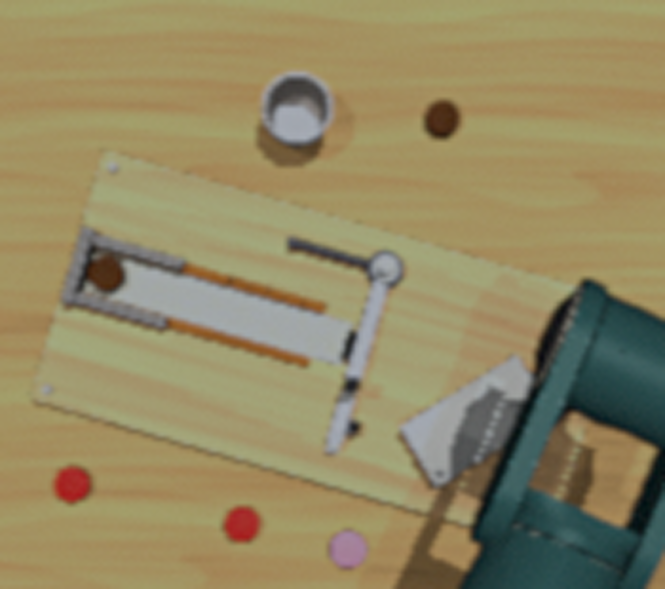

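View pics/w10.png

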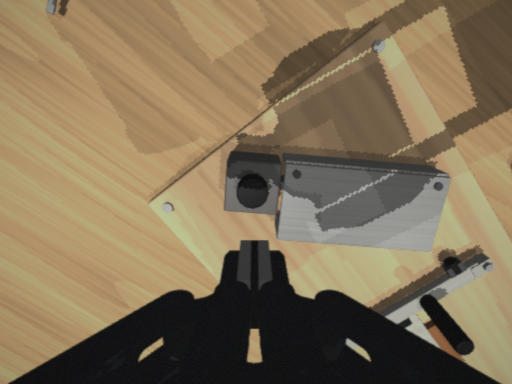

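The puck lies flat in the bay (top crop (105,272), about +27 mm along and 6 mm across), the arm is back at rest, the button is up, and the gripper is 100 mm clear.

```bash
python3 -m inch '0 0 0 0 0;0 0 0 0 0;0 0 0 0 0;0 0 0 0 0;0 0 0 0 0' | grep clock; python3 - <<'E'
from h import *
a=cv2.imread('pics/t10.png')[:,:,::-1];i=capture('top')
b=cv2.resize(i[110:265,160:335],None,fx=3.8,fy=3.8,interpolation=cv2.INTER_CUBIC)
print(np.abs(a[220:320,60:200].astype(int)-b[220:320,60:200]).mean())
print(bot.hand_in())
E
```

```text
clock: 15.23
0.742904761904762
the job is handed in; nothing more can be done
None
```

The shot went off as intended and I handed the job in at about 15.3 s; no verdict was reported.

- **Cocking:** With the jaws astride the handle post, I drew the striker arm along its arc, using about 2 mm steps from about 0.6 rad. The button dipped, then popped up at about a = 0.9 rad. The highest pull I read was about 9.5 N along the pull direction, with no jump in force that would mean the buffer was being pressed.
- **Hand off:** When I backed away, the force fell to zero and the arm stayed cocked. The gripper was clear for over a second before I touched the button.
- **Firing:** I pressed the button with the closed fingers and lifted off after the arm had released.

**Last checks:**
- The puck lies flat in the catch bay, about 27 mm beyond its centre along the lane and 6 mm across. The mask may include some of the dark backstop, so the true position could differ by a few millimetres. Pictures before and after a further half second showed no change in that area.
- The arm is back at rest and the button is up.
- In the last views the cup, spare puck and visible screwdriver handle look undisturbed. The flask was outside the final crops; it was in place in the full top view before firing, and the robot was not near it after that.

No check failed. The launcher's position from the camera was 2–3 mm off along the lane, which I corrected before reaching for the handle.

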